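# Tip the big stone's mount to its index mark

### The job

Two spring-backed tilt mounts stand on the gem cutter's bench; take the one that carries the bigger stone. With shut fingers press down its corner pad until the pointer stands level with the brass index tab on its scale, not past it, hold it there for about a second so the stone's edge can be looked at, then let go so that the plate springs back level. Do not touch or lift the stones, move the index tabs, tip the other mount or disturb the things around.

Things in the scene. Friction and masses are not known exactly. Their poses are not given: they have to be found in the camera images.
- big_mount: fixed tilt mount carrying the big stone; dark steel diamond foot (100 mm square, a diagonal along x); origin on the table under its centre, +x from press corner to pointer. Over it an aluminium plate, 95 mm square, 8 mm thick, same diamond way, hinged on its diagonal along y at z = 50 mm. Scale strip 98 mm high at x = 135, y = 22 mm. At yaw 0 the press corner is nearest the robot
- big_mount_plate (a joint): tilt of that mount's plate, rad: 0 = level, at rest on its stop; grows as the press corner goes down and the pointer end rises; end stop at 0.30. A spring always returns it to 0: about 2.6 N on the press pad to start it moving, about 26 N per rad more (8 N at 0.2 rad)
- big_mount_press (a point): press corner of that mount: centre of the top of the round black rubber pad (22 mm diameter, 10 mm high) on the plate's corner nearest the robot, the part to press; 50 mm from the hinge line, 64 mm above the table when the plate is level, sinks about 5 mm per 0.1 rad
- big_mount_pointer (a point): tip of that mount's pointer, a thin dark steel needle (4 mm thick at the tip) fixed to the plate and reaching out from the corner opposite the pad; 135 mm from the hinge line, 50 mm above the table when level, rises 13.4 mm per 0.1 rad
- big_mount_mark (a point): the index mark of that mount: the tooth of a small brass tab (8 mm high, 12 x 34 mm) clamped on the upright scale strip beside the pointer. The point lies at the tooth's mid-height, where the pointer tip stands when level with it, 13 to 29 mm above the resting pointer; it stays put unless pushed
- big_stone: loose green polished domed stone, 34 mm diameter, 13 mm high, lying in a low brass ring (5 mm high) in the middle of that plate; origin at the centre of its underside, 54 mm above the table
- big_mount_nest (a point): middle of the brass ring on the plate's top, where the stone's underside belongs
- small_mount: fixed tilt mount carrying the small stone; dark steel diamond foot (100 mm square, a diagonal along x); origin on the table under its centre, +x from press corner to pointer. Over it an aluminium plate, 95 mm square, 8 mm thick, same diamond way, hinged on its diagonal along y at z = 50 mm. Scale strip 98 mm high at x = 135, y = 22 mm. At yaw 0 the press corner is nearest the robot
- small_mount_plate (a joint): tilt of that mount's plate, rad: 0 = level, at rest on its stop; grows as the press corner goes down and the pointer end rises; end stop at 0.30. A spring always returns it to 0: about 2.6 N on the press pad to start it moving, about 26 N per rad more (8 N at 0.2 rad)
- small_mount_press (a point): press corner of that mount: centre of the top of the round black rubber pad (22 mm diameter, 10 mm high) on the plate's corner nearest the robot, the part to press; 50 mm from the hinge line, 64 mm above the table when the plate is level, sinks about 5 mm per 0.1 rad
- small_mount_pointer (a point): tip of that mount's pointer, a thin dark steel needle (4 mm thick at the tip) fixed to the plate and reaching out from the corner opposite the pad; 135 mm from the hinge line, 50 mm above the table when level, rises 13.4 mm per 0.1 rad
- small_mount_mark (a point): the index mark of that mount: the tooth of a small brass tab (8 mm high, 12 x 34 mm) clamped on the upright scale strip beside the pointer. The point lies at the tooth's mid-height, where the pointer tip stands when level with it, 13 to 29 mm above the resting pointer; it stays put unless pushed
- small_stone: loose green polished domed stone, 18 mm diameter, 7 mm high, lying in a low brass ring (5 mm high) in the middle of that plate; origin at the centre of its underside, 54 mm above the table
- small_mount_nest (a point): middle of the brass ring on the plate's top, where the stone's underside belongs
- glue_bottle: small closed glue bottle with a black cap, 30 mm diameter, 65 mm high, standing between the mounts; loose bystander, origin at its underside
- dop_chuck: stepped steel chuck, 32 mm diameter, 50 mm high, standing in front; loose bystander, origin at its underside
- scissors: scissors with red looped handles, about 165 mm long, 10 mm high, lying at the left; loose bystander, origin at its underside
- tweezers: flat steel tweezers, 120 mm long, 13 mm high, lying in front on the right; loose bystander, origin at its underside
- stone_dish: small white ceramic bowl, 64 mm diameter, 25 mm high, in front on the left; loose bystander, origin at its underside
- wood_block: wooden block 50 x 80 x 30 mm, at the right; loose bystander, origin at its underside
- punch: brass doming punch standing on end, 28 mm foot diameter, 68 mm high, at the right; loose bystander, origin at its underside
There are look-alikes about, which are no part of the job. What is shaped like the big_stone but black or blue is not meant.

How it is judged:
By the outcome, as a careful person would: the job done as asked, in the order asked, and still so for the second after the job is handed in, with the robot touching nothing.
It also fails if it takes over 32 s, if anything falls off the work surface, if the arm or the gripper's body presses on something with over 40 N, if the wrist force passes 120 N, or if a joint passes its speed limit or range.

### The arm

A 6-joint arm with a two-finger parallel gripper is mounted at the origin on the work surface. World frame = base frame: x ahead of the robot, y to its left, z up, the work surface at z = 0. Lengths are in m, angles in rad, forces in N, time in s.
With the tool pointing down it reaches from about 0.35 to 0.975 m from the base axis. Payload 4.9 kg.
Tool frame: the origin (TCP) lies between the finger pads; the fingertips stand 14 mm ahead of it and the grasp point (between the pads) lies 5 mm behind it (manip.finger_overhang is the distance from the TCP to the fingertips, in m); z points along the fingers, y is the line along which they close (so a half turn about z gives the same grasp; the last joint's range is limited). The gripper opens to 85 mm and grips with 20 to 120 N. Pads are 22 mm wide; open, the fingers measure 114 mm over their backs; the gripper's body (76 mm by 85 mm) begins 54 mm behind the grasp point. The pads swing forward as they close: fully open they stand 13 mm farther back than shut.
Start: joints at [-1.362, 0.053, 1.613, -0, 1.476, -0.119], TCP at [0.201, -0.592, 0.245] pointing down, gripper open.
Joint ranges: [-3.01, 3.01], [-1.01, 2.22], [0.06, 2.58], [-1.02, 4.17], [0.09, 2.62], [-3.14, 3.14]. Speed limits (rad/s): [2.57, 2.57, 3.14, 3.14, 3.14, 3.14].

### API

Orientations are given as a unit quaternion [w, x, y, z].
In Python, from plant import manip, grab_frame gives the robot as it stands.
- The arm moves only by the tool servo_tool, never from a script. Its argument "deltas" is a list that holds one entry, the list of rows, each a list of 5 numbers: the opening in per cent of the stroke, from 0 (shut) to 100 (fully open), then the shift along the world's x, y, z in m, then the turn about the world's z in degrees. A call has exactly 8 rows; each row shifts and turns the commanded pose from where the row before left it; what a row does not reach is not made up. A row lasts 1/10 s, in which the tool goes at most 50 mm and 8.59 degrees, less where a joint would pass 70% of its speed; a pose out of reach is approached as far as the arm can. A call is refused whole if a number of a shift passes 0.05 or a number of a turn 8.59, either way. A call with a gripper value outside its range is refused whole. The fingers move at their own pace and stop on an object; the grip force is fixed at half the most. Time passes only in rows, so rows that do not move let the fingers close, or fill a call up. It gives the time, the measured TCP pose, the force, the opening and the grip force at its end, in the units of the state.
- manip.state(): the state, without advancing time (a new reading comes with each control period).
- grab_frame(name): name is "scene" or "top" or "wrist"; returns a dict with "pixels" (480x640x3 uint8, red, green, blue), "z_map" (480x640 float32, m along the optical axis (not along the pixel's ray), 0 where there is no reading), "fx", "fy", "cx", "cy" (pixels), "rvec" (rotation vector, rad) and "tvec" (3), from world to camera coordinates, as OpenCV has them; the wrist camera has in their place "T_tool_cam" (4x4, takes a point from camera to tool coordinates, whose origin is the TCP and whose axes are the flange's). Camera axes: x right, y down, z forward; pixel columns grow to the right and rows downward; lengths in m; the calibration is good to about 2 mm. A picture is of the moment at which its call begins: read the wrist's pose just before it.
- manip.job_done(): hands the job in; it is judged then, once.
The state is a dict: "time": time; "joint_pos": joint angles; "joint_vel": joint speeds; "joint_efforts": joint torques, N m; "tool_pos": TCP position; "tool_rot": TCP orientation; "contact_force": force on the tool from outside, world axes, zero at the start; "ft_torque": the same for the moment, N m; "gripper_width": opening from 0.0 (shut) to 1.0 (fully open); "grasp_force": force on a finger pad.
Only numpy, scipy, OpenCV 4.12 (cv2) and the standard library are available. Lean on these libraries where they do the work, as an engineer would, in place of code of your own. Each camera call takes 0.05 s, during which the arm holds its last target. There are 200 camera calls.

## Working session

There is one attempt and no reset: what is moved stays moved. The work goes in short steps, Python scripts to look and compute and a tool call to move; the robot and the scene stay as the last step left them, time stands still between calls to the robot, and variables do not carry over. Pictures are saved under pics/ and viewed, at most 10 in all, crops included, and the job is handed in when it is done.

Besides the shell and the picture viewer there is one more tool, called after ">>>" as name([rows], argument=value, ...), one row to a line, values as JSON. servo_tool: Moves the arm, as the interface text tells. Its arguments: {"type":"object","properties":{"deltas":{"type":"array"}},"required":["deltas"]}

```bash
mkdir -p pics
cat > h.py <<'E'
import numpy as np, cv2, pickle
from plant import manip, grab_frame
def grab(n):
    f=grab_frame(n); pickle.dump(f,open(f'{n}.pkl','wb')); return f
def load(n): return pickle.load(open(f'{n}.pkl','rb'))
def Rt(f):
    return cv2.Rodrigues(np.array(f['rvec'],float))[0], np.array(f['tvec'],float).ravel()
def plane(f,u,v,z):
    R,t=Rt(f); d=R.T@np.array([(u-f['cx'])/f['fx'],(v-f['cy'])/f['fy'],1]); o=-R.T@t
    return o+d*(z-o[2])/d[2]
def cloud(f):
    R,t=Rt(f); v,u=np.mgrid[:480,:640]; z=f['z_map']
    P=np.stack([(u-f['cx'])/f['fx']*z,(v-f['cy'])/f['fy']*z,z],-1)
    return (P-t)@R
def save(f,name,crop=None,s=1):
    im=f['pixels'][:,:,::-1]
    if crop: a,b,c,d=crop; im=im[b:d,a:c]
    cv2.imwrite('pics/'+name,cv2.resize(im,None,fx=s,fy=s,interpolation=cv2.INTER_CUBIC))
E
python3 - <<'E'
from h import *
for n in('scene','top'):
    f=grab(n); save(f,n+'.png'); R,t=Rt(f); print(n,f['fx'],-R.T@t,R[2])
print(manip.state()['time'])
E
```

```text
scene 560.1518518344614 [1.35861378 0.40003299 0.72830642] [-0.73150632 -0.32740787 -0.59808243]
top 455.9826585485535 [0.36799081 0.03079373 1.04637459] [ 0.18339688 -0.00654377 -0.98301717]
0.1
```

View pics/scene.png

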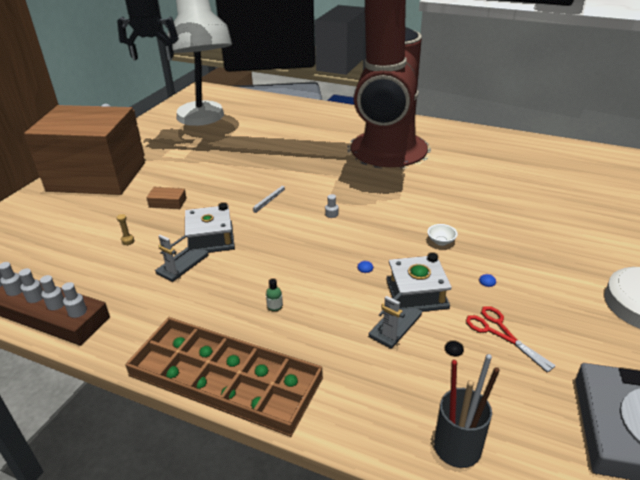

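View pics/top.png

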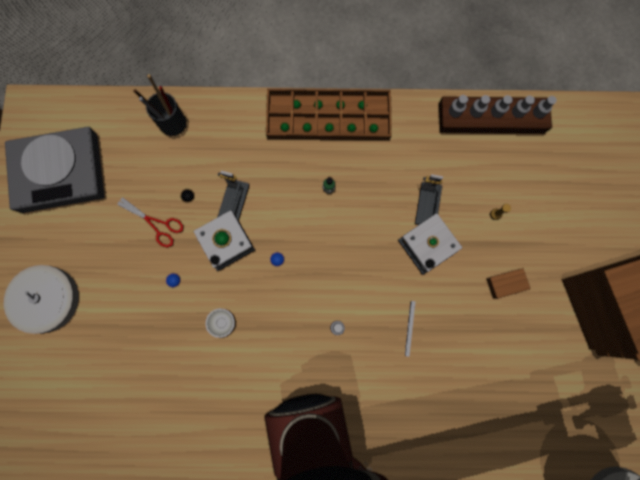

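The scene view shows the mount with the big green stone at (419,271), its black pad at (432,257) and its brass tab near (393,305). The small-stone mount is at (208,218). In the top view the big stone is at (222,239) with its pad at (214,260), and the small stone is at (432,241) with its pad at (430,264). Look-alikes in the top view are the black dome (187,195), the blue domes (173,280) and (277,259), and the green stones in the tray. I choose the mount at top (222,239).

Run:
```python
from h import *
def blob(m,box):
    a,b,c,d=box; q=np.zeros_like(m); q[b:d,a:c]=m[b:d,a:c]
    n,l,s,c=cv2.connectedComponentsWithStats(q.astype('uint8')); i=1+s[1:,4].argmax(); return c[i],s[i]
for n,bp,bs in(('scene',(422,248,442,268),(405,258,435,282)),('top',(205,250,224,268),(208,226,238,252))):
    f=load(n); im=f['pixels'].astype(int); hsv=cv2.cvtColor(f['pixels'],cv2.COLOR_RGB2HSV)
    c,s=blob(hsv[:,:,2]<60,bp); print(n,'pad',c,s,plane(f,*c,.062 if n=='scene' else .062), cloud(f)[int(c[1]),int(c[0])])
    g=(im[:,:,1]>im[:,:,0]*1.4)&(im[:,:,1]>im[:,:,2]*1.2)
    c,s=blob(g,bs); print(n,'stone',c,s,plane(f,*c,.060), cloud(f)[int(c[1]),int(c[0])])
f=load('scene'); save(f,'crop1.png',(350,240,470,350),6)
print(manip.state()['tool_rot'], manip.finger_overhang)
```

```text
scene pad [432.10606061 257.04545455] [428 253   9   9  66] [0.50930405 0.24981755 0.062     ] [0.51088824 0.24988717 0.06329038]
scene stone [419.1958042  270.52447552] [411 265  17  11 143] [0.55521479 0.23742265 0.06      ] [0.56216499 0.23836077 0.06688742]
top pad [216.36144578 261.59036145] [211 256  13  12  83] [0.50182472 0.24124578 0.062     ] [0.50309197 0.24205948 0.06214515]
top stone [221.07971014 237.89130435] [215 232  13  13 138] [0.55469686 0.23378038 0.06      ] [0.55556341 0.23283115 0.06589163]
[-9.66727102e-04  9.86596568e-01  1.63175601e-01 -3.95391706e-05] 0.014
```

View pics/crop1.png

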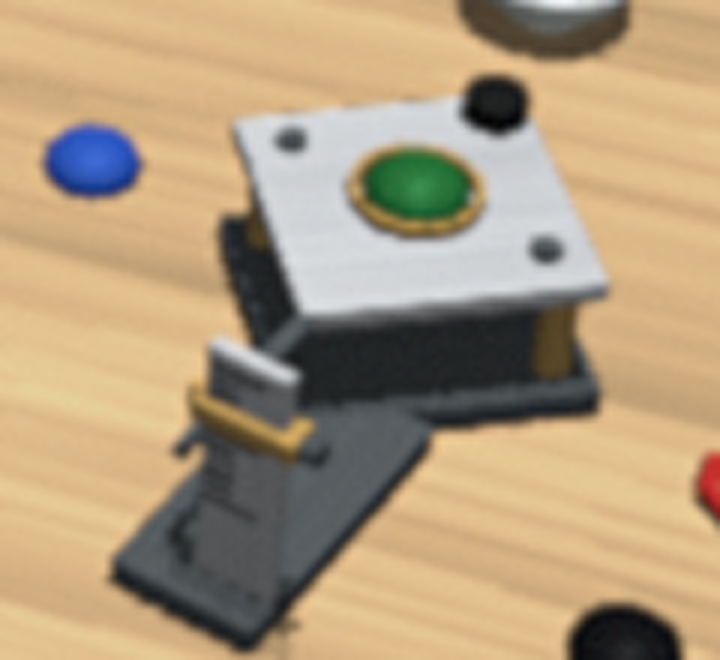

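Run:
```python
from h import *
for n in('scene','top'):
    f=load(n); C=cloud(f); im=f['pixels'].astype(int); hsv=cv2.cvtColor(f['pixels'],cv2.COLOR_RGB2HSV)
    near=(abs(C[...,0]-.56)<.2)&(abs(C[...,1]-.235)<.12)&(f['z_map']>0)
    pad=near&(im.max(2)<60)&(C[...,2]>.058)&(C[...,2]<.07)&(C[...,0]<.53)
    P=C[pad]; print(n,'pad',len(P),P.mean(0),P.min(0),P.max(0))
    g=near&(im[:,:,1]>im[:,:,0]*1.4)&(C[...,2]>.05); P=C[g]; print('stone',len(P),(P.min(0)+P.max(0))/2,P.min(0),P.max(0))
    pl=near&(hsv[...,1]<40)&(hsv[...,2]>130)&(C[...,2]>.045)&(C[...,2]<.06)&(C[...,0]<.64); 
    k=max(cv2.findContours(pl.astype('uint8'),0,2)[0],key=cv2.contourArea)
    W=np.array([plane(f,u,v,.054)[:2] for u,v in k[:,0]]).astype('float32'); r=cv2.minAreaRect(W*1000); print('plate',r,'z',C[pl][:,2].mean())
    st=near&(C[...,2]>.055)&(C[...,0]>.64); P=C[st]; print('strip',len(P),P.min(0),P.max(0))
    b=near&(C[...,0]>.62)&(hsv[...,0]>10)&(hsv[...,0]<28)&(hsv[...,1]>110)&(C[...,2]>.04); P=C[b]
    vu=np.argwhere(b)
    if len(P): print('tab',len(P),P.mean(0),P.min(0),P.max(0),vu.min(0),vu.max(0))
```

```text
scene pad 63 [0.51117621 0.24996363 0.06384417] [0.49849127 0.2417649  0.05829068] [0.52103092 0.25807377 0.06891757]
stone 144 [0.54424023 0.2378842  0.06383413] [0.51419903 0.22269089 0.05774185] [0.57428142 0.2530775  0.06992641]
plate ((555.540283203125, 237.0283203125), (97.00694274902344, 94.89158630371094), 30.874431610107422) z 0.05484644920875785
strip 385 [0.68425304 0.20690925 0.05509814] [0.70318171 0.24842841 0.10161506]
tab 95 [0.69533846 0.22606108 0.07820519] [0.68425304 0.20770754 0.07089232] [0.70318171 0.24288178 0.08187006] [303 382] [316 401]
top pad 54 [0.50603308 0.24512905 0.06387893] [0.49813094 0.23712756 0.06003658] [0.5140545  0.25338098 0.0668815 ]
stone 137 [0.55382809 0.23419589 0.06267834] [0.54054201 0.22019313 0.05601725] [0.56711417 0.24819866 0.06933942]
plate ((555.3246459960938, 234.49075317382812), (92.41656494140625, 92.14443969726562), 30.911117553710938) z 0.05423448412140632
strip 126 [0.66326362 0.20367323 0.05574201] [0.70016597 0.24393151 0.10197207]
tab 61 [0.6884901  0.21973505 0.0738693 ] [0.68259582 0.20367323 0.04908138] [0.6940148  0.24086431 0.08752345] [175 219] [181 236]
```

The mount centre is at (0.5555, 0.2357) with yaw about -14°. The pad is at about (0.507, 0.248), with its top 64 mm up, which matches the description. The tab is at z≈0.077, a rise of roughly 27 mm. I'm moving with the fingers shut.

>>> servo_tool([
  [[0,0.03,0.035,0,-4],[0,0.03,0.035,0,-4],[0,0.03,0.035,0,-4],[0,0.03,0.035,0,-4],[0,0.03,0.035,0,-4],[0,0.03,0.035,0,-4],[0,0.03,0.035,0,-4],[0,0.03,0.035,0,-4]],
])

```text
time: 0.9
tool_pos: [0.4419, -0.3099, 0.2449]
tool_rot: [-0.0, 0.993, -0.117, -0.0]
contact_force: [0.4, -0.1, -0.1]
gripper_width: 0.0
grasp_force: 0.0
```

>>> servo_tool([
  [[0,0.008,0.04,0,0],[0,0.008,0.04,0,0],[0,0.008,0.04,0,0],[0,0.008,0.04,0,0],[0,0.008,0.04,0,0],[0,0.008,0.04,0,0],[0,0.008,0.04,0,0],[0,0.008,0.04,0,0]],
])

```text
time: 1.7
tool_pos: [0.505, 0.01, 0.2449]
tool_rot: [0.0, 0.993, -0.115, -0.0]
contact_force: [0.3, -0.4, -0.8]
gripper_width: -0.001
grasp_force: 0.0
```

Run:
```python
from h import *
from scipy.spatial.transform import Rotation as Ro
s=manip.state(); q=s['tool_rot']; R=Ro.from_quat([*q[1:],q[0]]).as_matrix()
print(s['time'],s['tool_pos'],R[:,0],R[:,2],s['gripper_width'],s['joint_pos'])
# tab height via ray on vertical plane of tab front face
f=load('scene'); C=np.array([.5555,.2357]); a=np.radians(-14); e=np.array([np.cos(a),np.sin(a)])
Rm,t=Rt(f)
def pr(x,y,z):
    w=np.array([*(C+e*x+np.array([-e[1],e[0]])*y),z]); c=Rm@w+t; return np.round([f['fx']*c[0]/c[2]+f['cx'],f['fy']*c[1]/c[2]+f['cy']],1)
print('tip',pr(.135,0,.05)); 
for z in(.063,.07,.075,.079): print(z,pr(.135,0,z),pr(.135,.022,z))
print('strip top',pr(.135,.010,.098),pr(.135,.034,.098))
```

```text
1.7 [0.50495934 0.01000219 0.2448694 ] [ 9.73490700e-01 -2.28726163e-01 -4.45604553e-04] [-4.48387493e-04  3.98006666e-05 -9.99999899e-01] -0.0005064814949872246 [-1.27632726e-01 -2.39488256e-01  1.88649997e+00 -1.76473667e-05
  1.49503075e+00  1.67393391e+00]
tip [378.6 315.4]
0.063 [378.9 309.9] [389.9 315.3]
0.07 [379.1 306.9] [390.2 312.3]
0.075 [379.2 304.7] [390.3 310.1]
0.079 [379.3 303. ] [390.5 308.4]
strip top [384.9 297. ] [397.4 302.9]
```

>>> servo_tool([
  [[0,0,0.03,-0.005,0],[0,0,0.03,-0.005,0],[0,0,0.03,-0.005,0],[0,0,0.03,-0.005,0],[0,0,0.03,-0.005,0],[0,0,0.03,-0.005,0],[0,0.001,0.03,-0.005,0],[0,0.001,0.028,-0.005,0]],
])

```text
time: 2.5
tool_pos: [0.5067, 0.2476, 0.2045]
tool_rot: [0.0, 0.993, -0.115, -0.0]
contact_force: [0.3, -0.3, 0.2]
gripper_width: 0.001
grasp_force: 0.0
```

Run:
```python
from h import *
s=manip.state(); pickle.dump(s,open('ws.pkl','wb'))
f=grab('wrist'); save(f,'w1.png'); print(f['T_tool_cam'],s['tool_pos'],f['fx'])
g=grab('scene'); save(g,'crop2.png',(368,285,418,335),12)
```

```text
[[-6.19234631e-04 -9.51491565e-01 -3.07674208e-01  8.01478533e-02]
 [ 9.99999598e-01 -7.88922332e-04  4.27135454e-04  2.31233007e-04]
 [-6.49146836e-04 -3.07673820e-01  9.51491671e-01 -1.29211572e-01]
 [ 0.00000000e+00  0.00000000e+00  0.00000000e+00  1.00000000e+00]] [0.50672099 0.2475657  0.20451078] 424.6376470413433
```

View pics/w1.png

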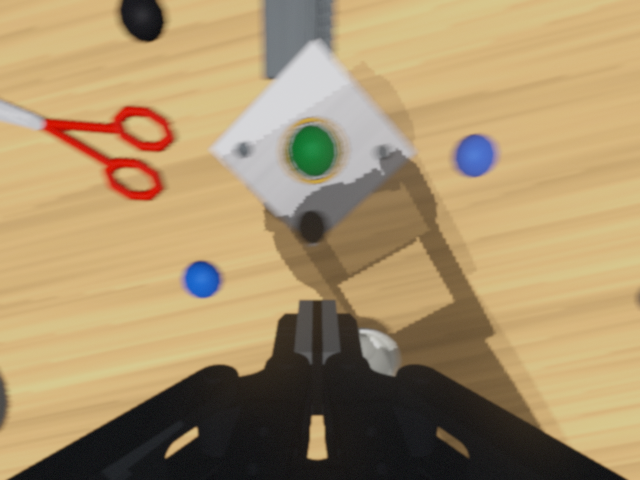

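View pics/crop2.png

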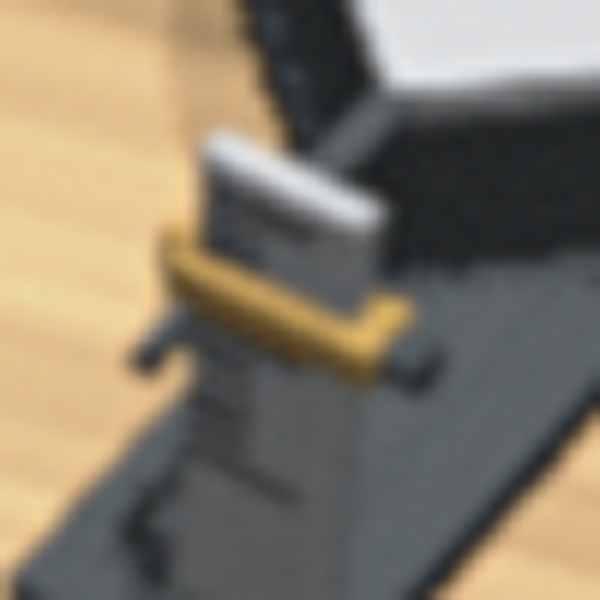

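Wrist view: the big stone is at (313,150) and the pad at (313,227), in line with the fingers at column 317. Scene crop: the pointer tip is at about (380,315). The tab's brass bar runs from (382,306) to (398,316), with its tooth end near the pointer.

Run:
```python
from h import *
f=load('scene'); C=np.array([.5555,.2357]); a=np.radians(-14); e=np.array([np.cos(a),np.sin(a)]); Rm,t=Rt(f)
def pr(x,y,z):
    w=np.array([*(C+e*x+np.array([-e[1],e[0]])*y),z]); c=Rm@w+t; return np.array([f['fx']*c[0]/c[2]+f['cx'],f['fy']*c[1]/c[2]+f['cy']])
hsv=cv2.cvtColor(f['pixels'],cv2.COLOR_RGB2HSV)
m=(hsv[...,0]>10)&(hsv[...,0]<28)&(hsv[...,1]>100); 
z=f['z_map']; Cl=cloud(f); m&=(Cl[...,2]>.06)&(Cl[...,0]>.66)&(Cl[...,0]<.72)&(Cl[...,1]>.19)&(Cl[...,1]<.26)
for v in range(300,320):
    u=np.where(m[v,370:410])[0]+370
    if len(u): print(v,u.min(),u.max(), len(u))
P=Cl[m]-[*C,0]; l=np.c_[P[:,0]*e[0]+P[:,1]*e[1],-P[:,0]*e[1]+P[:,1]*e[0],P[:,2]]
print('local',np.percentile(l,[5,50,95],axis=0).round(4))
S=[(x,y) for x in(.129,.141) for y in(.005,.039)]
for zz in(.066,.070,.074,.078): print(zz,[(x,y,pr(x,y,zz-.004).round(1).tolist(),pr(x,y,zz+.004).round(1).tolist()) for x,y in S[0:1]+S[2:]])
```

```text
303 382 383 2
304 381 384 3
305 381 384 4
306 382 385 4
307 381 387 7
308 381 389 9
309 381 391 11
310 384 401 13
311 386 401 14
312 388 400 13
313 390 399 10
314 392 399 8
315 395 398 4
316 397 398 2
local [[0.1326 0.0061 0.0732]
 [0.1389 0.0232 0.0788]
 [0.141  0.0392 0.0814]]
0.066 [(0.129, 0.005, [383.2, 309.6], [383.5, 306.1]), (0.141, 0.005, [379.4, 313.5], [379.6, 310.1]), (0.141, 0.039, [396.7, 322.0], [397.0, 318.6])]
0.07 [(0.129, 0.005, [383.4, 307.9], [383.6, 304.4]), (0.141, 0.005, [379.5, 311.8], [379.8, 308.4]), (0.141, 0.039, [396.9, 320.3], [397.2, 316.8])]
0.074 [(0.129, 0.005, [383.5, 306.1], [383.7, 302.7]), (0.141, 0.005, [379.6, 310.1], [379.9, 306.6]), (0.141, 0.039, [397.0, 318.6], [397.3, 315.1])]
0.078 [(0.129, 0.005, [383.6, 304.4], [383.8, 300.9]), (0.141, 0.005, [379.8, 308.4], [380.0, 304.9]), (0.141, 0.039, [397.2, 316.8], [397.5, 313.3])]
```

>>> servo_tool([
  [[0,0,0,-0.03,0],[0,0,0,-0.03,0],[0,0,0,-0.03,0],[0,0,0,-0.02,0],[0,0,0,-0.01,0],[0,0,0,0,0],[0,0,0,0,0],[0,0,0,0,0]],
])

```text
time: 3.4
tool_pos: [0.5084, 0.2465, 0.0871]
tool_rot: [-0.001, 0.993, -0.115, 0.001]
contact_force: [0.4, -0.1, 1.0]
gripper_width: -0.002
grasp_force: 0.0
```

>>> servo_tool([
  [[0,0,0,-0.002,0],[0,0,0,-0.002,0],[0,0,0,-0.002,0],[0,0,0,-0.002,0],[0,0,0,-0.001,0],[0,0,0,-0.001,0],[0,0,0,0,0],[0,0,0,0,0]],
])

```text
time: 4.2
tool_pos: [0.5068, 0.2465, 0.0758]
tool_rot: [0.0, 0.993, -0.115, -0.001]
contact_force: [-4.4, 0.3, 5.7]
gripper_width: -0.001
grasp_force: 3.0
```

Run:
```python
from h import *
s=manip.state(); print(s['time'],s['tool_pos'],s['contact_force'])
g=grab('scene'); save(g,'crop3.png',(360,240,460,330),8)
s=manip.state(); print(s['tool_pos'],s['contact_force'])
```

```text
4.2 [0.50675499 0.24652908 0.07580381] [-4.43498725  0.32253197  5.72752229]
[0.50674347 0.2465174  0.07577963] [-4.63286463  0.3829028   5.9601989 ]
```

View pics/crop3.png

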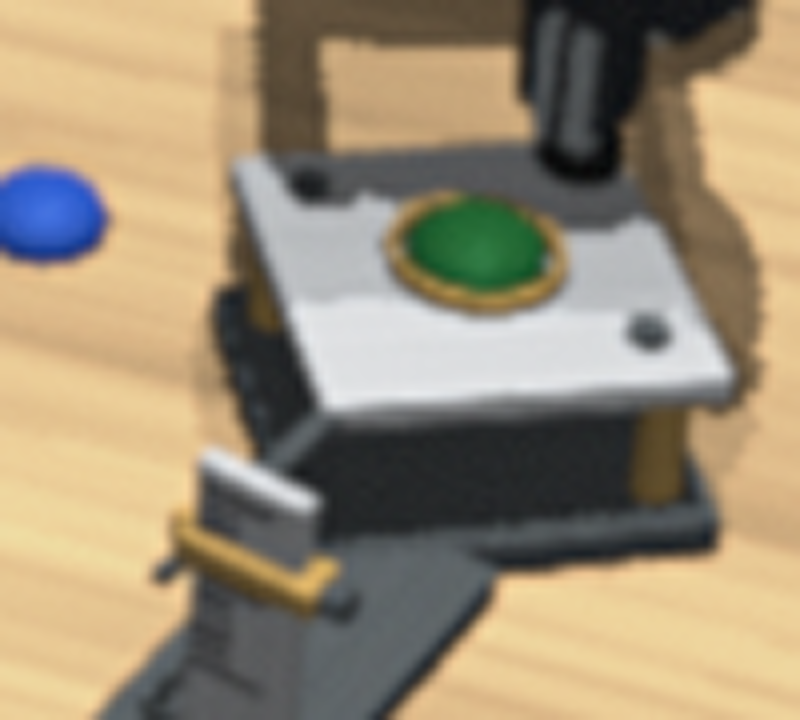

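The pointer tip has risen from row 315 to about row 312, roughly 7 mm. The stone is unmoved and the finger is on the pad. I'll keep pressing in small steps and ease x outward as the pad swings.

>>> servo_tool([
  [[0,-0.0005,0,-0.001,0],[0,-0.0005,0,-0.001,0],[0,0,0,-0.001,0],[0,0,0,-0.001,0],[0,0,0,0,0],[0,0,0,0,0],[0,0,0,0,0],[0,0,0,0,0]],
])

```text
time: 5.05
tool_pos: [0.506, 0.2467, 0.0724]
tool_rot: [-0.0, 0.993, -0.115, -0.001]
contact_force: [-6.0, -0.3, 9.0]
gripper_width: 0.006
grasp_force: 4.3
```

```bash
cat > chk.py <<'E'
import sys
from h import *
s=manip.state(); print(s['time'],s['tool_pos'],s['contact_force'])
g=grab('scene')
C=np.array([.5555,.2357]); a=np.radians(-14); e=np.array([np.cos(a),np.sin(a)]); n=np.array([-e[1],e[0]])
for f in('scene','top'):
    if f=='top': grab(f)
    f=load(f); P=cloud(f)-[*C,0]; l=np.stack([P[...,0]*e[0]+P[...,1]*e[1],-P[...,0]*e[1]+P[...,1]*e[0],P[...,2]],-1)
    hsv=cv2.cvtColor(f['pixels'],cv2.COLOR_RGB2HSV)
    m=(hsv[...,1]<60)&(hsv[...,2]>60)&(l[...,2]>.035)&(l[...,2]<.075)&(abs(l[...,0])+abs(l[...,1])<.06)&(np.hypot(l[...,0],l[...,1])>.026)&(l[...,0]>-.03)
    q=l[m]; A=np.c_[q,np.ones(len(q))][:,[0,1,3]]
    for _ in range(4):
        c=np.linalg.lstsq(A,q[:,2],rcond=None)[0]; r=abs(A@c-q[:,2]); k=r<max(.002,2*np.median(r)); A,q=A[k],q[k]
    print('plate tilt',np.arctan(c[0]).round(4),c.round(4),len(q),'rms',(A@c-q[:,2]).std().round(4))
save(g,sys.argv[1],(368,285,418,335),12)
E
python3 chk.py crop4.png
```

```text
5.05 [0.50598191 0.24671483 0.07235916] [-5.97586495 -0.2690464   8.99919513]
plate tilt 0.1266 [ 0.1273 -0.001   0.0553] 593 rms 0.0009
plate tilt 0.1435 [ 0.1445 -0.0168  0.0537] 304 rms 0.0011
```

View pics/crop4.png

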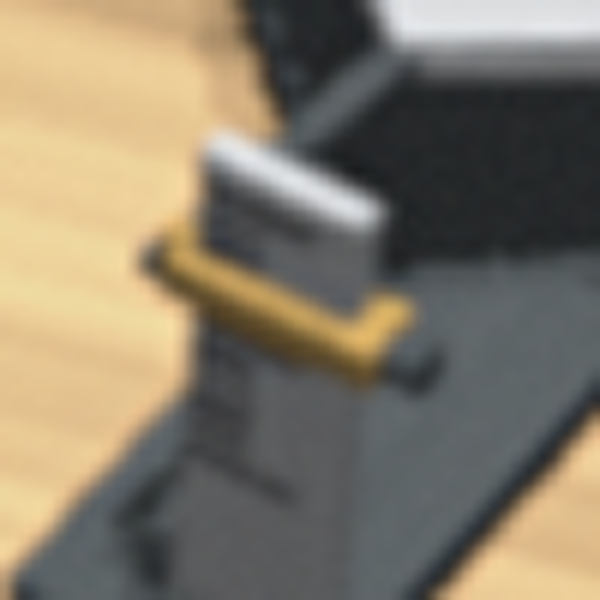

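The tip is now at about (380.7,306.2), a rise of roughly 20 mm, and the tooth is at about 25 mm. I'll make a small step and measure the tip numerically.

>>> servo_tool([
  [[0,-0.0005,0,-0.0006,0],[0,0,0,-0.0006,0],[0,0,0,0,0],[0,0,0,0,0],[0,0,0,0,0],[0,0,0,0,0],[0,0,0,0,0],[0,0,0,0,0]],
])

```text
time: 5.95
tool_pos: [0.5058, 0.2468, 0.0714]
tool_rot: [-0.0, 0.993, -0.115, -0.0]
contact_force: [-4.6, -0.3, 9.3]
gripper_width: 0.0
grasp_force: 4.5
```

```bash
cat >> chk.py <<'E'
im=g['pixels'].astype(float).mean(2)[298:320,376:382]; print(im[:, :].astype(int)[0:14])
E
python3 chk.py crop5.png
```

```text
5.95 [0.50581136 0.2467528  0.0714312 ] [-4.57260199 -0.34976733  9.33395968]
plate tilt 0.1492 [ 0.1504 -0.0023  0.0552] 569 rms 0.0009
plate tilt 0.1424 [ 0.1433 -0.0031  0.0545] 332 rms 0.0011
[[202 201 202 200 199 199]
 [199 200 200 202 201 203]
 [199 200 199 199 201 202]
 [200 200 200 200 201 201]
 [198 198 199 201 198 189]
 [195 198 197 196 178 158]
 [200 199 196 180 140 118]
 [203 204 197 158  96  85]
 [203 204 200 164 113  96]
 [201 203 203 194 174 128]
 [199 200 201 204 197 146]
 [200 199 199 201 197 162]
 [205 203 203 202 198 190]
 [204 205 204 203 205 206]]
```

View pics/crop5.png

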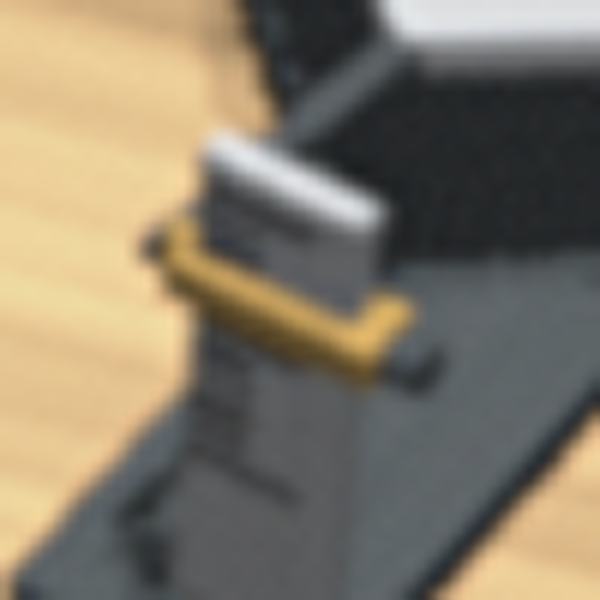

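The tip is at about row 305, columns 379-380, close under tooth level. Next I'll pin down the tooth height relative to the strip top (98 mm) and the resting tip.

Run:
```python
from h import *
C=np.array([.5555,.2357]); a=np.radians(-14); e=np.array([np.cos(a),np.sin(a)])
f=load('scene'); Rm,t=Rt(f)
def pr(x,y,z):
    w=np.array([*(C+e*x+np.array([-e[1],e[0]])*y),z]); c=Rm@w+t; return np.array([f['fx']*c[0]/c[2]+f['cx'],f['fy']*c[1]/c[2]+f['cy']])
old=cv2.imread('pics/scene.png')[:,:,::-1].astype(float)
def tip(im):
    g=im.mean(2)
    for c in(378,379,380):
        w=np.clip(185-g[298:322,c],0,None); print(c,(w@np.arange(298,322))/max(w.sum(),1e-6),w.sum())
print('rest');tip(old);print('now');tip(f['pixels'].astype(float))
P=cloud(f)-[*C,0]; l=np.stack([P[...,0]*e[0]+P[...,1]*e[1],-P[...,0]*e[1]+P[...,1]*e[0],P[...,2]],-1)
px=f['pixels'].astype(int)
for u in(388,391,394,396):
    print(u)
    for v in range(295,322): print(v,px[v,u],(l[v,u]*1000).round(1)) if u in(391,) else None
    s=px[:,u,0]-px[:,u,2]; print('sat',[(v,int(s[v]),int(px[v,u].mean())) for v in range(296,320)])
```

```text
rest
378 316.5679999999999 166.66666666666669
379 316.2120441051739 393.0
380 315.77602844083293 656.3333333333333
now
378 320.67605633802816 23.666666666666657
379 314.6237373737374 131.99999999999997
380 311.42528735632175 377.0000000000001
388
sat [(296, 32, 184), (297, 0, 220), (298, -7, 221), (299, -5, 170), (300, -3, 111), (301, -4, 76), (302, -3, 63), (303, -2, 72), (304, -3, 71), (305, -6, 71), (306, 0, 64), (307, 40, 96), (308, 91, 138), (309, 100, 142), (310, 76, 104), (311, 53, 72), (312, 39, 63), (313, 13, 59), (314, -2, 71), (315, -4, 66), (316, -2, 74), (317, -2, 73), (318, -2, 75), (319, -1, 71)]
391
295 [104  99  92] [95.  -0.9 67.5]
296 [ 99 100 100] [98.1  0.9 68.3]
297 [119 124 126] [100.6   2.5  68.7]
298 [180 183 186] [131.2  19.4  98.1]
299 [217 220 223] [133.5  20.8  98.4]
300 [197 199 202] [136.2  22.5  99. ]
301 [137 140 141] [137.9  23.5  98.7]
302 [91 91 93] [134.7  21.9  93.1]
303 [65 65 67] [136.3  22.9  92.6]
304 [71 72 74] [136.5  23.2  90.7]
305 [87 88 91] [135.1  22.6  87.1]
306 [92 94 97] [135.1  22.7  84.9]
307 [93 94 97] [136.9  23.8  84.6]
308 [11
[... 925 characters left out ...]
 (299, -4, 146), (300, -5, 209), (301, -5, 214), (302, -4, 165), (303, -4, 109), (304, -2, 82), (305, -2, 87), (306, -4, 94), (307, -4, 95), (308, -5, 94), (309, 2, 94), (310, 43, 117), (311, 90, 142), (312, 95, 136), (313, 71, 98), (314, 49, 69), (315, 28, 72), (316, 6, 86), (317, -3, 90), (318, -3, 92), (319, -2, 92)]
396
sat [(296, -2, 36), (297, -6, 36), (298, -4, 36), (299, -3, 63), (300, -4, 139), (301, -6, 208), (302, -6, 215), (303, -4, 157), (304, -2, 105), (305, -2, 93), (306, -3, 94), (307, -3, 96), (308, -4, 94), (309, -8, 92), (310, -1, 95), (311, 48, 121), (312, 100, 153), (313, 100, 143), (314, 72, 100), (315, 48, 71), (316, 26, 76), (317, 5, 86), (318, -4, 90), (319, -3, 90)]
```

Run:
```python
from h import *
from scipy.optimize import fsolve
C=np.array([.5555,.2357]); a=np.radians(-14); e=np.array([np.cos(a),np.sin(a)])
f=load('scene'); Rm,t=Rt(f)
def pr(x,y,z):
    w=np.array([*(C+e*x+np.array([-e[1],e[0]])*y),z]); c=Rm@w+t; return np.array([f['fx']*c[0]/c[2]+f['cx'],f['fy']*c[1]/c[2]+f['cy']])
old=cv2.imread('pics/scene.png')[:,:,::-1].astype(float).mean(2)
print(old[308:322,376:383].astype(int))
for du in(0,1.4):
  for xf in(.1365,.1375):
    y=fsolve(lambda y:pr(xf,y[0],.098)[0]+du-391,[.02])[0]; print(du,xf,'strip top y',y,'row offset',301.1-pr(xf,y,.098)[1])
P=cloud(f)-[*C,0]; l=np.stack([P[...,0]*e[0]+P[...,1]*e[1],-P[...,0]*e[1]+P[...,1]*e[0],P[...,2]],-1)*1000
for v in range(303,308): print(v,l[v,379:382].round(1).tolist())
```

```text
[[188 189 190 193 188 138  84]
 [189 189 189 191 187 149  95]
 [194 194 193 193 187 154 108]
 [192 194 196 194 171 134  99]
 [191 193 192 178 144 103  77]
 [185 185 176 143 105  77  71]
 [179 177 148  99  63  72 111]
 [178 171 140  91  65 104 146]
 [180 179 166 140 123 146 162]
 [179 181 179 173 169 169 151]
 [178 179 181 182 174 155 124]
 [177 179 180 174 154 123  99]
 [177 178 172 152 121 101  90]
 [180 176 153 121  99  93  87]]
0 0.1365 strip top y 0.022711499108820022 row offset 0.48247350142582945
0 0.1375 strip top y 0.0233300866608263 row offset -0.004588791250455415
1.4 0.1365 strip top y 0.020017171513067936 row offset 1.1443147765365325
1.4 0.1375 strip top y 0.020638499030961682 row offset 0.65795631169226
303 [[61.7, -43.5, -0.1], [63.2, -40.5, 2.7], [127.4, -1.1, 72.7]]
304 [[62.8, -42.8, -1.4], [130.5, -1.2, 72.7], [137.1, 4.6, 80.9]]
305 [[131.6, -2.4, 70.5], [129.9, -1.4, 69.8], [134.2, 3.1, 75.5]]
306 [[69.7, -38.5, 1.0], [133.3, 0.7, 71.2], [138.3, 5.6, 77.7]]
307 [[73.7, -36.0, 2.9], [70.7, -35.6, 0.9], [139.5, 6.4, 76.8]]
```

Tip z≈71.2 mm and mark≈74.5 mm, so about 3 mm of rise is left, or 0.8 mm at the tool.

>>> servo_tool([
  [[0,0,0,-0.0005,0],[0,0,0,-0.0005,0],[0,0,0,0,0],[0,0,0,0,0],[0,0,0,0,0],[0,0,0,0,0],[0,0,0,0,0],[0,0,0,0,0]],
])

```text
time: 6.85
tool_pos: [0.5057, 0.2468, 0.0705]
tool_rot: [-0.0, 0.993, -0.115, -0.0]
contact_force: [-4.8, 0.4, 10.4]
gripper_width: 0.0
grasp_force: 4.9
```

```bash
python3 chk.py crop6.png
python3 - <<'E'
from h import *
C=np.array([.5555,.2357]); a=np.radians(-14); e=np.array([np.cos(a),np.sin(a)])
f=load('scene');P=cloud(f)-[*C,0]; l=np.stack([P[...,0]*e[0]+P[...,1]*e[1],-P[...,0]*e[1]+P[...,1]*e[0],P[...,2]],-1)*1000
for v in range(301,308): print(v,l[v,379:382].round(1).tolist())
E
```

```text
6.85 [0.50567952 0.24680311 0.07049833] [-4.79826767  0.39823652 10.40562236]
plate tilt 0.1699 [ 1.715e-01 -1.000e-04  5.540e-02] 565 rms 0.0009
plate tilt 0.1757 [0.1775 0.0058 0.0543] 324 rms 0.0011
[[200 202 202 200 201 199]
 [199 200 200 201 202 203]
 [200 200 200 200 201 201]
 [200 200 201 202 197 179]
 [197 199 199 195 177 142]
 [196 196 196 181 138 117]
 [199 199 196 175 121 100]
 [204 202 203 192 149 108]
 [204 203 205 203 180 130]
 [201 202 203 206 194 140]
 [200 199 201 204 197 148]
 [200 199 198 200 197 162]
 [204 204 202 201 200 191]
 [205 205 205 204 205 206]]
301 [[56.8, -46.7, -0.3], [60.3, -42.5, 4.6], [58.5, -41.3, 3.9]]
302 [[57.5, -46.2, -2.1], [58.2, -43.6, -0.2], [127.7, -1.1, 75.2]]
303 [[60.9, -44.0, -1.0], [130.2, -1.4, 74.6], [131.4, 1.2, 77.0]]
304 [[67.2, -40.2, 3.3], [131.2, -0.7, 73.5], [133.4, 2.5, 76.9]]
305 [[66.9, -40.3, 0.5], [67.0, -38.0, 1.9], [136.5, 4.4, 78.0]]
306 [[70.3, -38.1, 1.7], [68.2, -37.2, 0.6], [137.4, 5.1, 76.8]]
307 [[72.2, -36.9, 1.3], [68.9, -36.7, -1.1], [140.3, 6.9, 77.7]]
```

View pics/crop6.png

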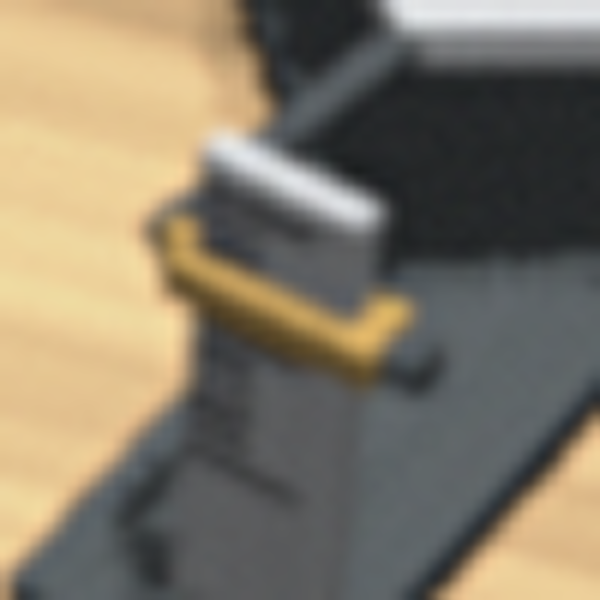

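The tip stands at about row 303.8 beside the tooth. Estimates of the rise agree at z≈73.5-74 mm, against the mark at about 74 mm, so it is level. I'll hold a full second, then lift straight off gently.

>>> servo_tool([
  [[0,0,0,0,0],[0,0,0,0,0],[0,0,0,0,0],[0,0,0,0,0],[0,0,0,0,0],[0,0,0,0,0],[0,0,0,0,0],[0,0,0,0,0]],
])

```text
time: 7.75
tool_pos: [0.5057, 0.2468, 0.0705]
tool_rot: [-0.0, 0.993, -0.115, -0.0]
contact_force: [-4.7, -0.2, 9.4]
gripper_width: 0.002
grasp_force: 4.9
```

>>> servo_tool([
  [[0,0,0,0.002,0],[0,0,0,0.003,0],[0,0,0,0.003,0],[0,0,0,0.003,0],[0,0,0,0.01,0],[0,0,0,0.03,0],[0,0,0,0.03,0],[0,0,0,0.03,0]],
])

```text
time: 8.55
tool_pos: [0.5052, 0.2462, 0.181]
tool_rot: [0.0, 0.993, -0.115, -0.001]
contact_force: [1.0, -0.1, 0.2]
gripper_width: -0.004
grasp_force: 0.0
```

>>> servo_tool([
  [[0,0,0,0.02,0],[0,0,0,0.02,0],[0,0,0,0,0],[0,0,0,0,0],[0,0,0,0,0],[0,0,0,0,0],[0,0,0,0,0],[0,0,0,0,0]],
])

```text
time: 9.35
tool_pos: [0.5054, 0.2462, 0.2193]
tool_rot: [0.0, 0.993, -0.115, -0.001]
contact_force: [-0.6, 0.3, 1.2]
gripper_width: 0.0
grasp_force: 0.0
```

```bash
python3 chk.py crop7.png
python3 - <<'E'
from h import *
f=load('scene'); old=cv2.imread('pics/scene.png')[:,:,::-1]
for im in(old,f['pixels']):
    i=im[255:285,400:440].astype(int); g=(i[...,1]>i[...,0]*1.4)&(i[...,1]>i[...,2]*1.2); v,u=np.nonzero(g); print('stone',u.mean()+400,v.mean()+255,g.sum())
    print(im[311:318,378:382].mean(2).astype(int).tolist())
E
```

```text
9.35 [0.505418   0.24622184 0.21931986] [-0.57447875  0.34037987  1.20358457]
plate tilt -0.0063 [-0.0063 -0.0005  0.0551] 678 rms 0.0009
plate tilt 0.0064 [ 0.0064 -0.0047  0.0541] 476 rms 0.0011
[[197 197 197 197 195 190]
 [195 195 195 197 198 197]
 [195 196 196 196 196 197]
 [196 195 196 195 196 198]
 [193 194 194 196 197 196]
 [191 191 193 194 193 185]
 [196 193 193 193 188 158]
 [199 198 197 197 187 140]
 [199 199 199 200 185 137]
 [197 199 199 201 191 138]
 [195 196 196 200 192 145]
 [196 194 195 195 193 155]
 [200 199 200 200 193 159]
 [200 201 202 199 178 140]]
stone 419.1958041958042 270.5244755244755 143
[[196, 194, 171, 134], [192, 178, 144, 103], [176, 143, 105, 77], [148, 99, 63, 72], [140, 91, 65, 104], [166, 140, 123, 146], [179, 173, 169, 169]]
stone 419.1986301369863 270.472602739726 146
[[202, 199, 178, 140], [199, 186, 147, 108], [181, 149, 108, 81], [155, 103, 64, 76], [145, 94, 67, 107], [173, 145, 129, 151], [187, 182, 175, 175]]
```

```bash
python3 -c "
from plant import manip
print(manip.job_done())"
```

```text
the job is handed in; nothing more can be done
None
```

I pressed the big-stone mount's pad until its pointer stood level with the brass tab to within about 1 mm (as far as the camera could resolve), held it there for over a second, and let go; the plate sprang back level with the stone unmoved, and the job is handed in.

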